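# Bench polisher to fast and start

## Task

Get the bench polisher going at full speed: with a fingertip, push its speed lever from off right past the slow detent to the fast stop so that it stays there, then press the green button all the way in and let it come back. Only push, never grip the lever or force it hard against its stop, keep off the red button, and leave the jar, tin, dish and polishing bar where they stand. Finish clear of everything.

Things in the scene. Friction and masses are not known exactly. Their poses are not given: they have to be found in the camera images.
- polisher: Fixed bench polisher. Origin: on the table directly below the lever's pivot. z up; the lever swings in its x-z plane, off at -x, fast at +x; the motor lies on the +y side. Steel base plate 170 x 320 x 14 mm, x -85..85, y -75..245 mm. Around the origin a dark green gear housing 130 x 90 mm (x by y), its top 70 mm above the table.
- lever_pivot (a point): The lever's pivot, 50 mm above the polisher's origin; its axis is the polisher's y. Axes as polisher. Centre of a grey quadrant drum (axis y, radius 45 mm, 60 mm wide, top 95 mm above the table) bearing one white dot (off, -x side), one yellow dot (slow, top) and two yellow dots (fast, +x side).
- motor_centre (a point): Centre of the green motor, 100 mm above the table: a cylinder along the polisher's y, radius 55 mm, polisher y 90..220 mm, top 155 mm up. Its spindle runs on to y 310 mm and carries a cream buff wheel of radius 50 mm.
- lever_grip (a point): Centre of the lever's orange cross-bar: a round bar 60 mm long along the polisher's y, 20 mm in diameter, on a 10 mm thick steel stem, 105 mm from the pivot. At joint value q it lies at polisher x = 105 sin(q - 0.55) mm, z = 50 + 105 cos(q - 0.55) mm: 140 mm above the table at either end, 155 mm at mid-swing, 110 mm across from off to fast.
- speed_lever (a joint): Lever angle, rad: 0 = off stop (leaning to the polisher's -x), 0.55 = slow (first detent, upright), 1.10 = fast (end stop, leaning to +x). Starts within 0.05 of off. Pushing the bar towards +x takes 3 to 5 N to leave off and again to leave slow. Past 0.24 it snaps on to slow by itself; short of 0.84 it springs back near slow (0.5 to 0.6) when let go; past 0.88 it snaps on to fast and stays.
- start_box: Fixed grey box 60 x 60 x 45 mm with the green start button on top. Origin: centre of its underside. z up. The start and stop boxes may stand either way round.
- start_button_top (a point): Centre of the top face of the green button, 32 mm in diameter.
- start_button (a joint): Travel of the green button, m: 0 = out, 0.006 = fully in (straight down, about 5 N). It springs back.
- stop_box: Fixed grey box 60 x 60 x 45 mm with the red stop button on top. Origin: centre of its underside.
- stop_button (a joint): Travel of the red button, m: 0 = out, 0.006 = fully in. Not to be pressed.
- jar: Loose glass jar, aluminium lid, 64 mm diameter, 100 mm high. Origin: centre of its underside.
- tin: Loose brass-coloured tin, 66 mm diameter, 45 mm high. Origin: centre of its underside.
- dish: Loose white porcelain dish, 100 mm diameter, 18 mm high. Origin: centre of its underside.
- rouge: Loose dark red bar of polishing compound, 40 x 90 x 30 mm (x, y, z). Origin: centre of its underside.
Mind the look-alikes: they are no part of the job. What is shaped like the stop_box but orange is not meant. Leave any purple look-alike of the start_box alone.

How it is judged:
On the way, in this order (a step that is already met when the one before it is completed fails the run):
1. the lever is at the fast stop (value of joint speed_lever above 1.05 rad), for 0.2 s.
2. the green button is pressed in (value of joint start_button above 0.0045 m), for 0.05 s.
At the end, for the whole second after the job is handed in: The lever rests at the fast stop (within 0.05 rad), the green button was pressed at least 4.5 mm after that and is out again, the red one is out, and the jar, tin, dish and bar are within 20 mm of where they stood (value of joint speed_lever above 1.05 rad and velocity of joint speed_lever between -0.05 and 0.05 rad/s and value of joint each of start_button, stop_button below 0.0015 m and distance of each of jar, tin, dish, rouge from where it was at the start of the episode below 0.02 m); the robot touches nothing.
It fails at once if the green button is pressed before the lever is at fast (value of joint start_button above 0.003 m and value of joint speed_lever below 1 rad).
It fails at once if the red button is pressed (value of joint stop_button above 0.003 m).
It fails at once if the fingers grip the lever or force it (over 38 N on the polisher) (contact force between the fingers and polisher above 38 N).
It fails at once if the jar, tin, dish or polishing bar is lifted or shifted by more than 20 mm (distance of any of jar, tin, dish, rouge from where it was at the start of the episode above 0.02 m).
It also fails if it takes over 48 s, if anything falls off the work surface, if the arm or the gripper's body presses on something with over 40 N, if the wrist force passes 120 N, or if a joint passes its speed limit or range.

## Robot

A 6-joint arm with a two-finger parallel gripper is mounted at the origin on the work surface. World frame = base frame: x ahead of the robot, y to its left, z up, the work surface at z = 0. Lengths are in m, angles in rad, forces in N, time in s.
With the tool pointing down it reaches from about 0.375 to 0.925 m from the base axis. Payload 5.7 kg.
Tool frame: the origin (TCP) lies midway between the tips of the shut fingers; the grasp point (between the pads) lies 19 mm behind it; z points along the fingers, y is the direction in which the jaws open and shut (so a half turn about z gives the same grasp; the last joint's range is limited). The gripper opens to 88 mm and grips with 3 to 60 N. Pads are 20 mm wide; open, the fingers measure 115 mm over their backs; the gripper's body (75 mm by 178 mm) begins 61 mm behind the grasp point.
Start: joints at [-1.344, 0.359, 1.51, -0, 1.272, -0.115], TCP at [0.201, -0.565, 0.223] pointing down, gripper open.
Joint ranges: [-2.97, 2.97], [-1.01, 2.36], [0.21, 2.38], [-0.96, 4.11], [0.2, 2.71], [-2.98, 2.98]. Speed limits (rad/s): [2.39, 2.39, 3.14, 3.14, 3.14, 3.14].

## Interface

Orientations are given as a rotation vector (axis times angle).
In Python, from rig import * gives the robot as it stands.
- The arm moves only by the shell command python3 -m pendant 'ROWS' [FORCE]. ROWS is JSON, a list of rows, each an object of numbers: "tx", "ty", "tz": the shift along the tool's x, y, z in m; "rx", "ry", "rz": the turn, a rotation vector about the tool's x, y, z in rad; "gripper": the opening, from 0 (shut) to 1 (fully open). A call has 1 to 8 rows; each row is the pose to reach, as a shift and turn from the pose commanded when the call began, along the tool's axes at that moment; what a row does not reach only later rows make up. A row lasts 1/10 s, in which the tool goes at most 50 mm and 8.59 degrees, less where a joint would pass 70% of its speed; a pose out of reach is approached as far as the arm can. A call with a gripper value outside its range is refused whole. The fingers move at their own pace and stop on an object; FORCE is the grip in N (left out, the last holds). Time passes only in rows, so rows that repeat a pose let the fingers close. It gives the time, the measured TCP pose, the force and the opening at its end, in the units of the state.
- state(): the state, without advancing time (a new reading comes with each control period).
- get_image(name): name is "scene" or "top" or "wrist"; returns a dict with "image" (400x640x3 uint8, red, green, blue), "fx", "fy", "cx", "cy" (pixels), "dist" ([k1, k2, p1, p2, k3] as OpenCV has them; the pictures are not rectified), "R" (3x3) and "t" (3): a world point X has camera coordinates R X + t; the wrist camera has in their place "T_tool_cam" (4x4, takes a point from camera to tool coordinates, whose origin is the TCP and whose axes are the flange's). Camera axes: x right, y down, z forward; pixel columns grow to the right and rows downward; lengths in m; the calibration is good to about 2 mm. A picture is of the moment at which its call begins: read the wrist's pose just before it. There is no depth.
- hand_in(): hands the job in, once; it reports no verdict.
The state is a dict: "t": time; "q": joint angles; "qd": joint speeds; "joint_torque": joint torques, N m; "position": TCP position; "tool_rot": TCP orientation; "force": force on the tool from outside, world axes, zero at the start; "wrist_torque": the same for the moment, N m; "width": finger opening in m.
Only numpy, scipy, OpenCV 4.12 (cv2) and the standard library are available. Lean on these libraries where they do the work, as an engineer would, in place of code of your own. Each camera call takes 0.05 s, during which the arm holds its last target. There are 200 camera calls.

## Working session

There is one attempt and no reset: what is moved stays moved. The work goes in short steps, Python scripts to look and compute and a shell command to move; the robot and the scene stay as the last step left them, time stands still between calls to the robot, and variables do not carry over. Pictures are saved under pics/ and viewed, about 8 in all and at most 12, crops included, and the job is handed in when it is done.

```bash
mkdir -p pics
cat > h.py <<'E'
from rig import *
import numpy as np, cv2
def K(c): return np.array([[c['fx'],0,c['cx']],[0,c['fy'],c['cy']],[0,0,1.]])
def pose(c,s=None):
    if 'R' in c: R=np.array(c['R']);return R.T,-R.T@np.array(c['t'])
    T=np.array(c['T_tool_cam']);Rt=cv2.Rodrigues(np.array(s['tool_rot'],float))[0]
    return Rt@T[:3,:3],Rt@T[:3,3]+np.array(s['position'])
def ray(c,uv,s=None):
    p=cv2.undistortPoints(np.array([[uv]],float),K(c),np.array(c['dist'],float))[0,0]
    R,o=pose(c,s);d=R@np.array([p[0],p[1],1]);return o,d/np.linalg.norm(d)
def plane(c,uv,z,s=None):
    o,d=ray(c,uv,s);return o+d*(z-o[2])/d[2]
def two(r1,r2):
    A=[];b=[]
    for o,d in(r1,r2):
        P=np.eye(3)-np.outer(d,d);A.append(P);b.append(P@o)
    x=np.linalg.lstsq(np.vstack(A),np.hstack(b),rcond=None)[0]
    return x,[np.linalg.norm((np.eye(3)-np.outer(d,d))@(x-o)) for o,d in(r1,r2)]
def save(c,n): cv2.imwrite('pics/'+n,c['image'][:,:,::-1])
E
python3 - <<'E'
from h import *
import pickle
s=state();print(s)
D={}
for n in('scene','top'):
    D[n]=get_image(n);save(D[n],n+'0.png')
    print(n,pose(D[n])[1])
pickle.dump((s,D),open('v0.pkl','wb'))
E
```

```text
{'t': 0.0, 'q': array([-1.34408285e+00,  3.59502191e-01,  1.51137908e+00, -1.72381189e-05,
        1.27251220e+00, -1.15072921e-01]), 'qd': array([-0.00178731, -0.00162487,  0.00011399,  0.0003209 ,  0.00231291,
        0.00108702]), 'joint_torque': array([ 8.53672827e-04, -5.15366399e+01, -2.70728624e+01,  6.75330707e-02,
        3.48185585e-02, -1.36064850e-04]), 'position': array([ 0.20095355, -0.56463915,  0.22183158]), 'tool_rot': array([-3.09405761e+00, -5.33969664e-01,  1.83547695e-04]), 'force': array([ 0.27411939, -0.12994108, -0.5278834 ]), 'wrist_torque': array([ 0.0073626 , -0.00309186,  0.01137873]), 'width': 0.08797975749747904}
scene [0.87641498 0.30844504 0.92741411]
top [ 0.38655068 -0.10255475  1.11494498]
```

View pics/top0.png

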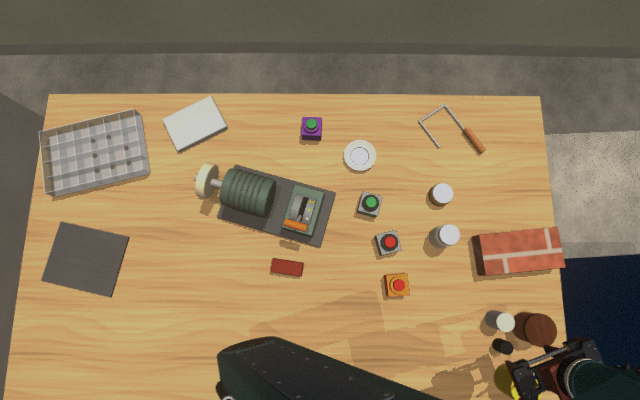

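View pics/scene0.png

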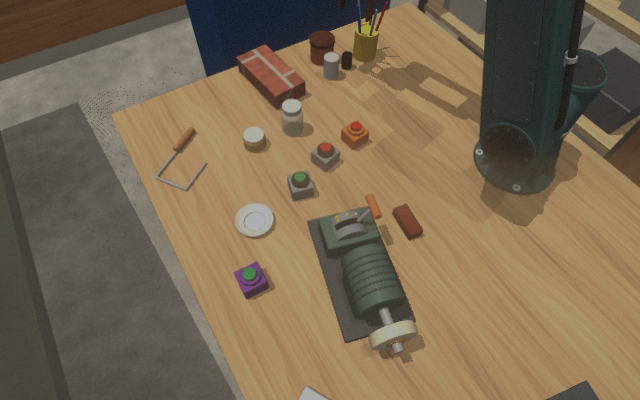

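The top view shows the polisher at centre-left (lever bar orange at (296,225)), with the motor toward +y and the off side facing the robot. The green start button is at (371,203), red at (390,242), and the decoys are purple (311,127) and orange (398,285). The scene view shows the same layout, with the bar at (373,206) and the green button at (300,178).

Run:
```python
from h import *
import pickle
s,D=pickle.load(open('v0.pkl','rb'))
def blob(n,box,f):
    im=cv2.cvtColor(D[n]['image'],cv2.COLOR_RGB2HSV);x0,y0,x1,y1=box
    m=np.zeros(im.shape[:2],np.uint8);m[y0:y1,x0:x1]=f(im[y0:y1,x0:x1].astype(int))
    k,l,st,c=cv2.connectedComponentsWithStats(m)
    i=1+np.argmax(st[1:,4]);r=cv2.minAreaRect(np.argwhere(l==i)[:,::-1].astype(np.float32))
    return c[i],st[i,4],cv2.boxPoints(r),r
org=lambda h:(h[...,0]<18)&(h[...,0]>5)&(h[...,1]>200)&(h[...,2]>120)
grn=lambda h:(h[...,0]>45)&(h[...,0]<80)&(h[...,1]>120)&(h[...,2]>60)
red=lambda h:((h[...,0]<6)|(h[...,0]>172))&(h[...,1]>150)&(h[...,2]>60)
for name,f,bt,bs in(('bar',org,(275,205,325,245),(355,185,390,225)),('green',grn,(355,185,385,220),(285,165,318,195)),('red',red,(375,230,402,256),(312,138,342,165))):
    a=blob('top',bt,f);b=blob('scene',bs,f)
    print(name,a[0],a[1],a[3],b[0],b[1],b[3])
    print('  two',two(ray(D['top'],a[0]),ray(D['scene'],b[0])))
    if name=='bar':
        P=[plane(D['top'],p,.14) for p in a[2]];print(np.round(P,4)); print(np.round([plane(D['scene'],p,.14) for p in b[2]],4))
# base plate corners in top, z=.014 (eye estimates)
for uv in((335,185),(323,246),(218,222),(232,167)): print(uv,plane(D['top'],uv,.014))
for uv in((287,267),(447,235),(442,195),(360,156)): print(uv,plane(D['top'],uv,.03))
c=cv2.resize(D['top']['image'][140:290,190:410],None,fx=3.6,fy=3.6,interpolation=cv2.INTER_CUBIC)
cv2.imwrite('pics/crop.png',c[:,:,::-1])
```

```text
Traceback (most recent call last):
ValueError: attempt to get argmax of an empty sequence
```

```bash
cat > m.py <<'E'
from h import *
import pickle
s,D=pickle.load(open('v0.pkl','rb'))
def blob(n,box,f):
    im=cv2.cvtColor(D[n]['image'],cv2.COLOR_RGB2HSV);x0,y0,x1,y1=box
    m=np.zeros(im.shape[:2],np.uint8);m[y0:y1,x0:x1]=f(im[y0:y1,x0:x1].astype(int))
    k,l,st,c=cv2.connectedComponentsWithStats(m)
    i=1+np.argmax(st[1:,4]);r=cv2.minAreaRect(np.argwhere(l==i)[:,::-1].astype(np.float32))
    return c[i],st[i,4],cv2.boxPoints(r),r
for n,u,v in(('top',296,225),('scene',373,206),('top',371,203),('scene',300,178),('top',390,242),('scene',326,148)):
    print(n,u,v,cv2.cvtColor(D[n]['image'],cv2.COLOR_RGB2HSV)[v,u])
org=lambda h:(h[...,0]<18)&(h[...,0]>5)&(h[...,1]>195)&(h[...,2]>100)
grn=lambda h:(h[...,0]>45)&(h[...,0]<85)&(h[...,1]>100)&(h[...,2]>40)
red=lambda h:((h[...,0]<6)|(h[...,0]>172))&(h[...,1]>140)&(h[...,2]>60)
for name,f,bt,bs in(('bar',org,(275,205,325,245),(355,185,390,225)),('green',grn,(355,185,385,220),(285,165,318,195)),('red',red,(375,230,402,256),(312,138,342,165))):
  try:
    a=blob('top',bt,f);b=blob('scene',bs,f)
    print(name,a[0],a[1],a[3],b[0],b[1],b[3])
    print('  two',two(ray(D['top'],a[0]),ray(D['scene'],b[0])))
    if name=='bar':
        P=[plane(D['top'],p,.14) for p in a[2]];print(np.round(P,4)); print(np.round([plane(D['scene'],p,.14) for p in b[2]],4))
  except ValueError as e: print(name,e)
for uv in((335,185),(323,246),(218,222),(232,167)): print(uv,plane(D['top'],uv,.014))
for uv in((287,267),(447,235),(442,195),(360,156)): print(uv,plane(D['top'],uv,.03))
c=cv2.resize(D['top']['image'][140:290,190:410],None,fx=3.6,fy=3.6,interpolation=cv2.INTER_CUBIC)
cv2.imwrite('pics/crop.png',c[:,:,::-1])
E
python3 m.py
```

```text
top 296 225 [ 13 189 193]
scene 373 206 [ 14 155 169]
top 371 203 [ 62 123 164]
scene 300 178 [ 51 101 129]
top 390 242 [  2 187 198]
scene 326 148 [  4 166 166]
bar attempt to get argmax of an empty sequence
green [370.62886598 201.90721649] 97 ((370.7000427246094, 201.89999389648438), (10.28591251373291, 10.28591251373291), 63.43495178222656) [299.45833333 176.10416667] 48 ((299.5, 176.5), (7.0, 9.0), 90.0)
  two (array([ 0.58407803, -0.23856169,  0.06406738]), [np.float64(0.0002675095243146288), np.float64(0.00026750952431538427)])
red [389.80952381 241.4952381 ] 105 ((390.00006103515625, 241.50003051757812), (10.60660171508789, 10.60660171508789), 45.0) [325.22222222 146.22222222] 63 ((325.3000183105469, 146.40000915527344), (8.9442720413208, 7.602630615234375), 26.56505012512207)
  two (array([ 0.47211688, -0.28938703,  0.06471722]), [np.float64(0.0008176848781730102), np.float64(0.0008176848781727023)])
(335, 185) [ 0.64447186 -0.13945131  0.014     ]
(323, 246) [ 0.46250711 -0.10469236  0.014     ]
(218, 222) [0.53024756 0.20527814 0.014     ]
(232, 167) [0.69846333 0.17286195 0.014     ]
(287, 267) [ 0.40138296 -0.00306648  0.03      ]
(447, 235) [ 0.49508397 -0.46203295  0.03      ]
(442, 195) [ 0.61279528 -0.45393047  0.03      ]
(360, 156) [ 0.73054382 -0.21389118  0.03      ]
```

View pics/crop.png

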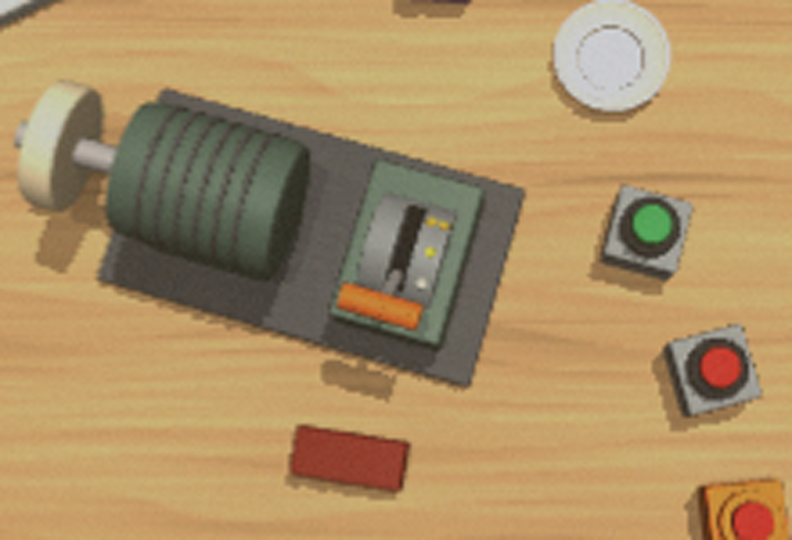

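The crop confirms that the white (off) dot and the bar are on the robot's side, with the double yellow (fast) dots on the far side. Next I'll measure the bar with a looser mask.

```bash
sed -i 's/^org=.*/org=lambda h:(h[...,0]<19)\&(h[...,0]>5)\&(h[...,1]>150)\&(h[...,2]>80)/' m.py; sed -i 's/(275,205,325,245),(355,185,390,225)/(280,212,312,236),(363,190,384,220)/' m.py
cat >> m.py <<'E'
psi=-.21
G=two(ray(D['top'],blob('top',(280,212,312,236),org)[0]),ray(D['scene'],blob('scene',(363,190,384,220),org)[0]))[0]
ex=np.array([np.cos(psi),np.sin(psi),0])
print('pivot xy',G+ .0549*ex,'fast',G+.11*ex)
R=cv2.Rodrigues(np.array(s['tool_rot']))[0];print(R.round(4))
print('plate centre from corners',np.mean([plane(D['top'],uv,.014) for uv in((335,185),(323,246),(218,222),(232,167))],0), 'expected',G+.0549*ex+.085*np.array([-ex[1],ex[0],0]))
E
python3 m.py | grep -v '^(\|^top\|^scene'
```

```text
bar [295.05988024 224.61077844] 167 ((295.0943298339844, 224.66981506347656), (22.801851272583008, 7.28010892868042), 15.945395469665527) [373.04571429 205.63428571] 175 ((372.97052001953125, 205.575439453125), (23.362009048461914, 7.730077266693115), 66.37062072753906)
  two (array([ 0.50792436, -0.03077862,  0.14030508]), [np.float64(0.0009392318872769131), np.float64(0.0009392318872769086)])
[[ 5.072e-01 -5.000e-04  1.400e-01]
 [ 5.256e-01 -5.200e-03  1.400e-01]
 [ 5.096e-01 -6.260e-02  1.400e-01]
 [ 4.913e-01 -5.770e-02  1.400e-01]]
[[ 0.5089 -0.0608  0.14  ]
 [ 0.4897 -0.0592  0.14  ]
 [ 0.5056 -0.0008  0.14  ]
 [ 0.5242 -0.0027  0.14  ]]
green [370.62886598 201.90721649] 97 ((370.7000427246094, 201.89999389648438), (10.28591251373291, 10.28591251373291), 63.43495178222656) [299.45833333 176.10416667] 48 ((299.5, 176.5), (7.0, 9.0), 90.0)
  two (array([ 0.58407803, -0.23856169,  0.06406738]), [np.float64(0.0002675095243146288), np.float64(0.00026750952431538427)])
red [389.80952381 241.4952381 ] 105 ((390.00006103515625, 241.50003051757812), (10.60660171508789, 10.60660171508789), 45.0) [325.22222222 146.22222222] 63 ((325.3000183105469, 146.40000915527344), (8.9442720413208, 7.602630615234375), 26.56505012512207)
  two (array([ 0.47211688, -0.28938703,  0.06471722]), [np.float64(0.0008176848781730102), np.float64(0.0008176848781727023)])
pivot xy [ 0.56161826 -0.04222307  0.14030508] fast [ 0.61550776 -0.05370921  0.14030508]
[[ 9.422e-01  3.352e-01 -4.000e-04]
 [ 3.352e-01 -9.422e-01  1.800e-03]
 [ 2.000e-04 -1.800e-03 -1.000e+00]]
plate centre from corners [0.58392247 0.03349911 0.014     ] expected [0.57933735 0.04090956 0.14030508]
```

```bash
python3 -m pendant '[{"tx":0.03,"ty":-0.03,"rz":0.1,"gripper":0},{"tx":0.06,"ty":-0.06,"rz":0.2,"gripper":0},{"tx":0.095,"ty":-0.095,"rz":0.3,"gripper":0},{"tx":0.13,"ty":-0.13,"rz":0.4,"gripper":0},{"tx":0.165,"ty":-0.163,"rz":0.5,"gripper":0},{"tx":0.2,"ty":-0.198,"rz":0.592,"gripper":0},{"tx":0.235,"ty":-0.232,"rz":0.592,"gripper":0},{"tx":0.26,"ty":-0.257,"rz":0.592,"gripper":0}]'
cat > go.py <<'E'
# usage: go.py x y z yaw -> shift in tool axes, rz
from h import *
import sys
x,y,z,yaw=map(float,sys.argv[1:5]);s=state()
R=cv2.Rodrigues(np.array(s['tool_rot']))[0]
print('pos',s['position'].round(4),'yaw',np.arctan2(R[1,0],R[0,0]).round(3),'F',s['force'].round(1),'w',round(s['width'],4),'t',round(s['t'],2))
print('shift',(R.T@(np.array([x,y,z])-s['position'])).round(4),'rz',round(np.arctan2(R[1,0],R[0,0])-yaw,3))
E
python3 go.py .464 -.020 .222 -.25
```

```text
pos [ 0.201  -0.5647  0.2219] yaw 0.342 F [-0.2 -0.6  0.4] w 0.0878 t 0.1
shift [ 0.4304 -0.425   0.0007] rz 0.592invalid input at $[0]: expected keys tx, ty, tz, rx, ry, rz, gripper
```

All keys are needed, so I'll repeat the call with full rows.

```bash
python3 -m pendant '[{"tx":0.03,"ty":-0.03,"tz":0,"rx":0,"ry":0,"rz":0.1,"gripper":0},{"tx":0.06,"ty":-0.06,"tz":0,"rx":0,"ry":0,"rz":0.2,"gripper":0},{"tx":0.095,"ty":-0.095,"tz":0,"rx":0,"ry":0,"rz":0.3,"gripper":0},{"tx":0.13,"ty":-0.13,"tz":0,"rx":0,"ry":0,"rz":0.4,"gripper":0},{"tx":0.165,"ty":-0.163,"tz":0,"rx":0,"ry":0,"rz":0.5,"gripper":0},{"tx":0.2,"ty":-0.198,"tz":0,"rx":0,"ry":0,"rz":0.592,"gripper":0},{"tx":0.235,"ty":-0.232,"tz":0,"rx":0,"ry":0,"rz":0.592,"gripper":0},{"tx":0.26,"ty":-0.257,"tz":0,"rx":0,"ry":0,"rz":0.592,"gripper":0}]'
python3 go.py .464 -.020 .222 -.25
```

```text
t: 0.9
position: [0.3602, -0.2331, 0.2224]
tool_rot: [-3.116, 0.391, 0.001]
force: [-0.7, 0.0, 0.3]
width: 0.0272
pos [ 0.3602 -0.2331  0.2224] yaw -0.25 F [-0.7  0.   0.3] w 0.0272 t 0.9
shift [ 0.048  -0.2321  0.0007] rz 0.0
```

```bash
python3 -m pendant '[{"tx":0.008,"ty":-0.04,"tz":0,"rx":0,"ry":0,"rz":0,"gripper":0},{"tx":0.016,"ty":-0.08,"tz":0,"rx":0,"ry":0,"rz":0,"gripper":0},{"tx":0.024,"ty":-0.12,"tz":0,"rx":0,"ry":0,"rz":0,"gripper":0},{"tx":0.032,"ty":-0.16,"tz":0,"rx":0,"ry":0,"rz":0,"gripper":0},{"tx":0.04,"ty":-0.2,"tz":0,"rx":0,"ry":0,"rz":0,"gripper":0},{"tx":0.048,"ty":-0.232,"tz":0,"rx":0,"ry":0,"rz":0,"gripper":0},{"tx":0.048,"ty":-0.232,"tz":0,"rx":0,"ry":0,"rz":0,"gripper":0}]'
python3 go.py .464 -.020 .13 -.25
python3 - <<'E'
from h import *
s=state();c=get_image('wrist');save(c,'w1.png')
G=np.array([.508,-.031,.140])
R,o=pose(c,s);rv=cv2.Rodrigues(R.T)[0]
print(cv2.projectPoints(np.array([G,[.584,-.2386,.064]]),rv,-R.T@o,K(c),np.array(c['dist']))[0])
E
```

```text
t: 1.6
position: [0.4652, -0.0201, 0.2225]
tool_rot: [-3.116, 0.386, -0.001]
force: [0.4, -0.4, 0.2]
width: 0.0005
pos [ 0.4652 -0.0201  0.2225] yaw -0.246 F [ 0.4 -0.4  0.2] w 0.0005 t 1.6
shift [-0.0012  0.0003  0.0925] rz 0.004
[[[316.44306701 151.98568466]]

 [[499.36805092  18.48270674]]]
```

View pics/w1.png

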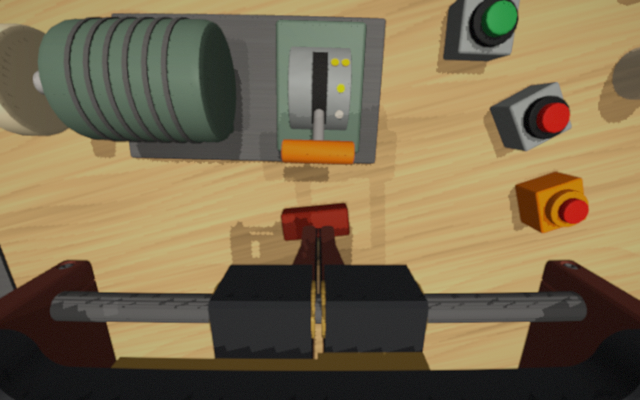

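The wrist view shows the bar at (318,151), against a prediction of (316,152), and it lies parallel to the jaw axis. The estimate holds, so I'll descend on the off side and close the gap.

```bash
python3 -m pendant '[{"tx":0,"ty":0,"tz":0.03,"rx":0,"ry":0,"rz":0,"gripper":0},{"tx":0,"ty":0,"tz":0.06,"rx":0,"ry":0,"rz":0,"gripper":0},{"tx":0,"ty":0,"tz":0.085,"rx":0,"ry":0,"rz":0,"gripper":0},{"tx":0,"ty":0,"tz":0.094,"rx":0,"ry":0,"rz":0,"gripper":0},{"tx":0.01,"ty":0,"tz":0.094,"rx":0,"ry":0,"rz":0,"gripper":0},{"tx":0.018,"ty":0,"tz":0.094,"rx":0,"ry":0,"rz":0,"gripper":0},{"tx":0.018,"ty":0,"tz":0.094,"rx":0,"ry":0,"rz":0,"gripper":0}]'
python3 go.py .508 -.031 .13 -.25
```

```text
t: 2.35
position: [0.4845, -0.0286, 0.1301]
tool_rot: [3.117, -0.393, 0.007]
force: [0.9, 0.1, 0.2]
width: 0.0007
pos [ 0.4845 -0.0286  0.1301] yaw -0.251 F [0.9 0.1 0.2] w 0.0007 t 2.35
shift [ 0.0234 -0.0035  0.0003] rz -0.001
```

```bash
python3 -m pendant '[{"tx":0.008,"ty":-0.003,"tz":-0.001,"rx":0,"ry":0,"rz":0,"gripper":0},{"tx":0.016,"ty":-0.003,"tz":-0.004,"rx":0,"ry":0,"rz":0,"gripper":0},{"tx":0.024,"ty":-0.003,"tz":-0.007,"rx":0,"ry":0,"rz":0,"gripper":0},{"tx":0.032,"ty":-0.003,"tz":-0.01,"rx":0,"ry":0,"rz":0,"gripper":0},{"tx":0.04,"ty":-0.003,"tz":-0.012,"rx":0,"ry":0,"rz":0,"gripper":0},{"tx":0.048,"ty":-0.003,"tz":-0.013,"rx":0,"ry":0,"rz":0,"gripper":0},{"tx":0.054,"ty":-0.003,"tz":-0.013,"rx":0,"ry":0,"rz":0,"gripper":0}]'
python3 go.py .561 -.044 .13 -.25
```

```text
t: 3.05
position: [0.5361, -0.0384, 0.1421]
tool_rot: [3.117, -0.392, 0.003]
force: [-0.3, -0.8, -0.5]
width: 0.0005
pos [ 0.5361 -0.0384  0.1421] yaw -0.25 F [-0.3 -0.8 -0.5] w 0.0005 t 3.05
shift [ 0.0255 -0.0007  0.0122] rz -0.0
```

```bash
python3 -m pendant '[{"tx":0.007,"ty":0,"tz":0,"rx":0,"ry":0,"rz":0,"gripper":0},{"tx":0.014,"ty":0,"tz":0.001,"rx":0,"ry":0,"rz":0,"gripper":0},{"tx":0.021,"ty":0,"tz":0.002,"rx":0,"ry":0,"rz":0,"gripper":0},{"tx":0.028,"ty":0,"tz":0.004,"rx":0,"ry":0,"rz":0,"gripper":0}]'
python3 -m pendant '[{"tx":0.006,"ty":0,"tz":0.001,"rx":0,"ry":0,"rz":0,"gripper":0},{"tx":0.012,"ty":0,"tz":0.003,"rx":0,"ry":0,"rz":0,"gripper":0},{"tx":0.017,"ty":0,"tz":0.005,"rx":0,"ry":0,"rz":0,"gripper":0},{"tx":0.019,"ty":0,"tz":0.005,"rx":0,"ry":0,"rz":0,"gripper":0}]'
python3 go.py .561 -.044 .13 -.25
python3 - <<'E'
from h import *
for n in('wrist','top'): save(get_image(n),n+'2.png')
a,b=cv2.imread('pics/wrist2.png')[:280,100:540],cv2.imread('pics/top2.png')[150:290,240:400]
cv2.imwrite('pics/c2.png',np.hstack([a,cv2.resize(b,(320,280))]))
E
```

```text
t: 3.45
position: [0.5614, -0.0449, 0.1374]
tool_rot: [-3.117, 0.392, 0.002]
force: [-2.7, 0.6, 2.1]
width: 0.0006
t: 3.85
position: [0.581, -0.0499, 0.1324]
tool_rot: [-3.117, 0.392, -0.001]
force: [0.0, 0.6, 0.4]
width: 0.0005
pos [ 0.581  -0.0499  0.1324] yaw -0.25 F [0.  0.6 0.4] w 0.0005 t 3.85
shift [-0.0208 -0.0008  0.0024] rz -0.0
```

View pics/c2.png

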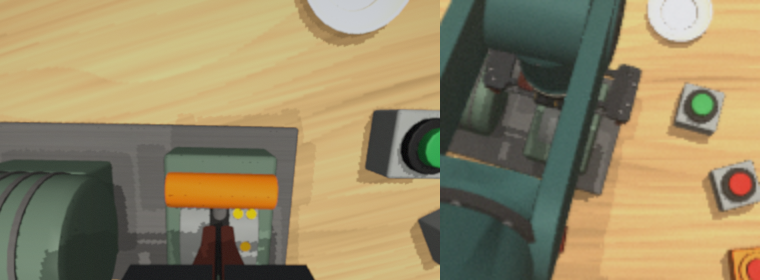

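The wrist view shows the bar at (321,190), ahead of the fingertip and over the double yellow dots, with no force on the tool. I'll back off, rise and measure it.

```bash
python3 -m pendant '[{"tx":-0.01,"ty":0,"tz":0,"rx":0,"ry":0,"rz":0,"gripper":0},{"tx":-0.015,"ty":0,"tz":-0.03,"rx":0,"ry":0,"rz":0,"gripper":0},{"tx":-0.02,"ty":0,"tz":-0.07,"rx":0,"ry":0,"rz":0,"gripper":0},{"tx":-0.03,"ty":0.02,"tz":-0.1,"rx":0,"ry":0,"rz":0,"gripper":0},{"tx":-0.04,"ty":0.05,"tz":-0.1,"rx":0,"ry":0,"rz":0,"gripper":0},{"tx":-0.05,"ty":0.08,"tz":-0.1,"rx":0,"ry":0,"rz":0,"gripper":0},{"tx":-0.05,"ty":0.08,"tz":-0.1,"rx":0,"ry":0,"rz":0,"gripper":0},{"tx":-0.05,"ty":0.08,"tz":-0.1,"rx":0,"ry":0,"rz":0,"gripper":0}]'
cat > look.py <<'E'
from h import *
import sys
s=state();c=get_image('wrist');save(c,sys.argv[1]);h=cv2.cvtColor(c['image'],cv2.COLOR_RGB2HSV)
for n,lo,hi in(('org',(8,170,90),(19,255,255)),('grn',(50,110,70),(75,255,255))):
    k,l,st,ct=cv2.connectedComponentsWithStats(cv2.inRange(h,lo,hi))
    for i in range(1,k):
        if st[i,4]>300: print(n,st[i],ct[i].round(1),'z.14',plane(c,ct[i],.14,s).round(4),'z.064',plane(c,ct[i],.064,s).round(4))
E
python3 look.py w3.png; python3 go.py .584 -.2386 .17 -.25
```

```text
t: 4.75
position: [0.5108, -0.1147, 0.2328]
tool_rot: [-3.116, 0.394, 0.0]
force: [0.7, -0.3, 0.1]
width: 0.0008
org [ 186   88   76   25 1473] [222.7 100.4] z.14 [ 0.6141 -0.0598  0.14  ] z.064 [ 0.6229 -0.0375  0.064 ]
org [ 449  215   62   59 2015] [476.6 241.2] z.14 [ 0.43   -0.2548  0.14  ] z.064 [ 0.3839 -0.2906  0.064 ]
grn [397  73  30  31 733] [411.3  87.8] z.14 [ 0.5845 -0.2155  0.14  ] z.064 [ 0.5845 -0.2396  0.064 ]
pos [ 0.5113 -0.1142  0.2327] yaw -0.251 F [-0.3  0.3  0.3] w 0.0002 t 4.8
shift [0.1013 0.1025 0.0626] rz -0.001
```

View pics/w3.png

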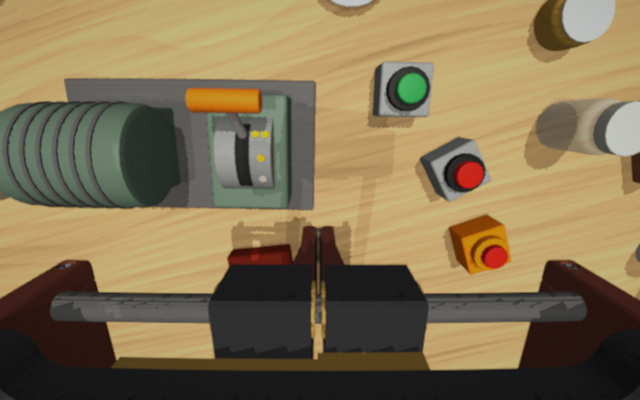

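The lever bar is at (0.614,-0.060), 110 mm from the off position, so it is at fast. The green button reads (0.5845,-0.2396), agreeing with the first fix to 1 mm. I'll move above the button.

```bash
python3 -m pendant '[{"tx":0.03,"ty":0.03,"tz":0,"rx":0,"ry":0,"rz":0,"gripper":0},{"tx":0.06,"ty":0.06,"tz":0.01,"rx":0,"ry":0,"rz":0,"gripper":0},{"tx":0.085,"ty":0.085,"tz":0.04,"rx":0,"ry":0,"rz":0,"gripper":0},{"tx":0.1,"ty":0.1,"tz":0.08,"rx":0,"ry":0,"rz":0,"gripper":0},{"tx":0.101,"ty":0.103,"tz":0.12,"rx":0,"ry":0,"rz":0,"gripper":0},{"tx":0.101,"ty":0.103,"tz":0.145,"rx":0,"ry":0,"rz":0,"gripper":0},{"tx":0.101,"ty":0.103,"tz":0.15,"rx":0,"ry":0,"rz":0,"gripper":0},{"tx":0.101,"ty":0.103,"tz":0.15,"rx":0,"ry":0,"rz":0,"gripper":0}]'
python3 go.py .5845 -.2392 .064 -.25
```

```text
t: 5.6
position: [0.5839, -0.2384, 0.0818]
tool_rot: [-3.116, 0.39, 0.003]
force: [0.3, 0.1, -0.4]
width: 0.0005
pos [ 0.5839 -0.2384  0.0818] yaw -0.249 F [ 0.3  0.1 -0.4] w 0.0005 t 5.6
shift [0.0008 0.0007 0.0178] rz 0.001
```

```bash
python3 -m pendant '[{"tx":0.001,"ty":0.001,"tz":0.01,"rx":0,"ry":0,"rz":0,"gripper":0},{"tx":0.001,"ty":0.001,"tz":0.015,"rx":0,"ry":0,"rz":0,"gripper":0},{"tx":0.001,"ty":0.001,"tz":0.019,"rx":0,"ry":0,"rz":0,"gripper":0},{"tx":0.001,"ty":0.001,"tz":0.021,"rx":0,"ry":0,"rz":0,"gripper":0}]'
python3 -m pendant '[{"tx":0,"ty":0,"tz":0.001,"rx":0,"ry":0,"rz":0,"gripper":0},{"tx":0,"ty":0,"tz":0.002,"rx":0,"ry":0,"rz":0,"gripper":0}]'
python3 -m pendant '[{"tx":0,"ty":0,"tz":0.001,"rx":0,"ry":0,"rz":0,"gripper":0},{"tx":0,"ty":0,"tz":0.001,"rx":0,"ry":0,"rz":0,"gripper":0}]'
```

```text
t: 6.0
position: [0.5857, -0.241, 0.0625]
tool_rot: [3.117, -0.392, 0.003]
force: [0.5, 1.0, 3.7]
width: 0.0005
t: 6.2
position: [0.5857, -0.241, 0.0611]
tool_rot: [3.117, -0.392, 0.003]
force: [-1.6, 3.2, 15.2]
width: 0.0003
t: 6.4
position: [0.5858, -0.241, 0.0611]
tool_rot: [3.117, -0.392, 0.004]
force: [-1.6, 2.7, 16.1]
width: 0.0005
```

The press meets a hard stop at z=0.061 with 16 N. I'll retract slowly and log force against height to find the button's free height, which shows whether it went the full 6 mm.

```bash
for i in 1 2 3 4 5 6 7 8; do python3 -m pendant '[{"tx":0,"ty":0,"tz":-0.001,"rx":0,"ry":0,"rz":0,"gripper":0},{"tx":0,"ty":0,"tz":-0.001,"rx":0,"ry":0,"rz":0,"gripper":0}]' | grep -E 'pos|force'; done
```

```text
position: [0.5857, -0.241, 0.0613]
force: [0.7, 3.0, 10.2]
position: [0.5857, -0.241, 0.0617]
force: [1.9, 1.2, 4.2]
position: [0.5856, -0.241, 0.0622]
force: [2.7, 1.3, 4.0]
position: [0.5853, -0.2411, 0.0629]
force: [3.4, 0.6, 5.5]
position: [0.5848, -0.241, 0.0637]
force: [2.8, 0.3, 3.8]
position: [0.5845, -0.2409, 0.0646]
force: [3.3, -1.2, 1.5]
position: [0.5843, -0.2408, 0.0656]
force: [2.2, -1.3, 1.8]
position: [0.5841, -0.2407, 0.0665]
force: [0.3, -2.0, 1.6]
```

Contact force lasts up to about z=0.0665, so the stroke was about 5.5–6 mm, a full press. Now I'll rise clear and check.

```bash
python3 -m pendant '[{"tx":0,"ty":0,"tz":-0.01,"rx":0,"ry":0,"rz":0,"gripper":0},{"tx":0,"ty":0,"tz":-0.04,"rx":0,"ry":0,"rz":0,"gripper":0},{"tx":-0.01,"ty":0,"tz":-0.08,"rx":0,"ry":0,"rz":0,"gripper":0},{"tx":-0.04,"ty":-0.01,"tz":-0.12,"rx":0,"ry":0,"rz":0,"gripper":0},{"tx":-0.08,"ty":-0.03,"tz":-0.155,"rx":0,"ry":0,"rz":0,"gripper":0},{"tx":-0.11,"ty":-0.05,"tz":-0.165,"rx":0,"ry":0,"rz":0,"gripper":0},{"tx":-0.13,"ty":-0.06,"tz":-0.165,"rx":0,"ry":0,"rz":0,"gripper":0},{"tx":-0.13,"ty":-0.06,"tz":-0.165,"rx":0,"ry":0,"rz":0,"gripper":0}]'
python3 look.py w4.png
```

```text
t: 8.8
position: [0.4704, -0.148, 0.2323]
tool_rot: [-3.116, 0.39, 0.003]
force: [-0.1, -1.2, -0.8]
width: 0.0007
org [ 129   48   81   26 1922] [168.9  60.3] z.14 [ 0.6142 -0.0604  0.14  ] z.064 [ 0.6351 -0.0282  0.064 ]
org [ 423  195   61   60 1866] [450.5 221.6] z.14 [ 0.4169 -0.2656  0.14  ] z.064 [ 0.3788 -0.2947  0.064 ]
grn [359  40  31  33 785] [374.2  56.1] z.14 [ 0.5754 -0.2231  0.14  ] z.064 [ 0.5847 -0.2396  0.064 ]
```

View pics/w4.png

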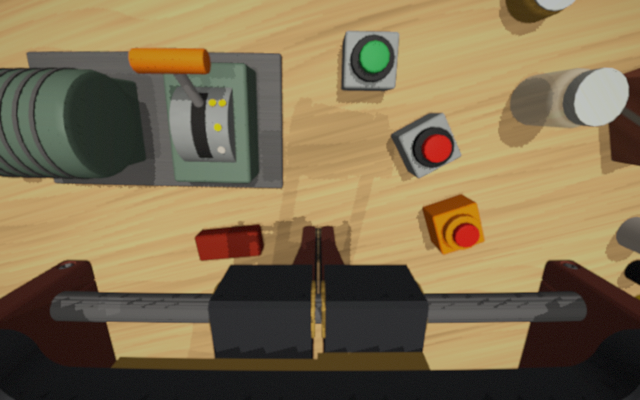

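The lever is still at fast and the buttons and loose items are in place. The force readings near 1.5 N are close to noise, though, so I'll do a second, slower press that logs contact on the way down to make sure the stroke is full.

```bash
python3 -m pendant '[{"tx":0.02,"ty":0.01,"tz":0,"rx":0,"ry":0,"rz":0,"gripper":0},{"tx":0.06,"ty":0.03,"tz":0.01,"rx":0,"ry":0,"rz":0,"gripper":0},{"tx":0.1,"ty":0.05,"tz":0.045,"rx":0,"ry":0,"rz":0,"gripper":0},{"tx":0.125,"ty":0.058,"tz":0.085,"rx":0,"ry":0,"rz":0,"gripper":0},{"tx":0.132,"ty":0.06,"tz":0.12,"rx":0,"ry":0,"rz":0,"gripper":0},{"tx":0.132,"ty":0.06,"tz":0.15,"rx":0,"ry":0,"rz":0,"gripper":0},{"tx":0.132,"ty":0.06,"tz":0.157,"rx":0,"ry":0,"rz":0,"gripper":0},{"tx":0.132,"ty":0.06,"tz":0.157,"rx":0,"ry":0,"rz":0,"gripper":0}]'
python3 go.py .5845 -.2394 .07 -.25
```

```text
t: 9.65
position: [0.5859, -0.2413, 0.0729]
tool_rot: [-3.116, 0.392, 0.005]
force: [-0.1, -0.8, -0.1]
width: 0.0004
pos [ 0.5859 -0.2413  0.0729] yaw -0.251 F [-0.1 -0.8 -0.1] w 0.0004 t 9.65
shift [-0.0018 -0.0015  0.0029] rz -0.001
```

```bash
python3 -m pendant '[{"tx":-0.002,"ty":-0.0015,"tz":0.002,"rx":0,"ry":0,"rz":0,"gripper":0},{"tx":-0.002,"ty":-0.0015,"tz":0.002,"rx":0,"ry":0,"rz":0,"gripper":0}]'|grep -E 'pos|force'; for i in 1 2 3 4 5 6 7 8 9 10 11 12 13; do python3 -m pendant '[{"tx":0,"ty":0,"tz":0.001,"rx":0,"ry":0,"rz":0,"gripper":0},{"tx":0,"ty":0,"tz":0.001,"rx":0,"ry":0,"rz":0,"gripper":0}]' | grep -E 'pos|force'; done; python3 go.py .5845 -.2394 .07 -.25
```

```text
position: [0.5859, -0.2396, 0.0743]
force: [0.6, 0.1, -0.1]
position: [0.5856, -0.2395, 0.0728]
force: [-0.2, -0.1, 0.1]
position: [0.5851, -0.2393, 0.0709]
force: [0.3, 0.3, 0.7]
position: [0.585, -0.2393, 0.0695]
force: [-0.2, 0.1, 0.3]
position: [0.585, -0.2393, 0.0685]
force: [-0.2, 0.1, -0.2]
position: [0.5851, -0.2393, 0.0675]
force: [0.6, -0.4, -0.6]
position: [0.5851, -0.2394, 0.0667]
force: [-0.4, 0.4, 1.6]
position: [0.5851, -0.2394, 0.0657]
force: [-0.2, 1.2, 1.6]
position: [0.5851, -0.2394, 0.0647]
force: [-0.6, 1.2, 2.4]
position: [0.5851, -0.2393, 0.0637]
force: [-1.2, 0.3, 3.5]
position: [0.5851, -0.2394, 0.0627]
force: [-1.0, 0.2, 4.3]
position: [0.5851, -0.2394, 0.0616]
force: [-0.4, 0.5, 4.4]
position: [0.5852, -0.2394, 0.0613]
force: [-3.5, 1.3, 8.5]
position: [0.5852, -0.2394, 0.0612]
force: [-3.5, 1.9, 16.4]
pos [ 0.5852 -0.2394  0.0612] yaw -0.25 F [-3.5  1.9 16.4] w 0.0002 t 12.45
shift [-0.0007  0.0002 -0.0088] rz -0.0
```

Contact begins at about z=0.067 and the hard stop is at 0.061, with the force rising linearly to about 5 N. The full 6 mm stroke is confirmed, so I'll retract clear.

```bash
python3 -m pendant '[{"tx":0,"ty":0,"tz":-0.005,"rx":0,"ry":0,"rz":0,"gripper":0},{"tx":0,"ty":0,"tz":-0.015,"rx":0,"ry":0,"rz":0,"gripper":0},{"tx":0,"ty":0,"tz":-0.05,"rx":0,"ry":0,"rz":0,"gripper":0},{"tx":-0.02,"ty":-0.01,"tz":-0.09,"rx":0,"ry":0,"rz":0,"gripper":0},{"tx":-0.06,"ty":-0.03,"tz":-0.13,"rx":0,"ry":0,"rz":0,"gripper":0},{"tx":-0.1,"ty":-0.05,"tz":-0.165,"rx":0,"ry":0,"rz":0,"gripper":0},{"tx":-0.125,"ty":-0.06,"tz":-0.17,"rx":0,"ry":0,"rz":0,"gripper":0},{"tx":-0.125,"ty":-0.06,"tz":-0.17,"rx":0,"ry":0,"rz":0,"gripper":0}]'
python3 -m pendant '[{"tx":0,"ty":0,"tz":0,"rx":0,"ry":0,"rz":0,"gripper":0},{"tx":0,"ty":0,"tz":0,"rx":0,"ry":0,"rz":0,"gripper":0}]'
python3 look.py w5.png; python3 -c "
from h import *
c=get_image('top');save(c,'top5.png')
a=cv2.imread('pics/top0.png').astype(int);b=cv2.imread('pics/top5.png').astype(int)
for n,(x,y,r) in dict(jar=(447,235,14),tin=(442,195,13),dish=(360,156,19),rouge=(287,267,18)).items(): print(n,abs(a-b)[y-r:y+r,x-r:x+r].mean().round(1))
print(hand_in())"
```

```text
t: 13.25
position: [0.4757, -0.1476, 0.2318]
tool_rot: [-3.117, 0.39, -0.0]
force: [0.7, -0.5, -0.5]
width: 0.0004
t: 13.45
position: [0.4796, -0.1508, 0.2293]
tool_rot: [3.117, -0.392, 0.0]
force: [1.1, 0.8, -0.3]
width: 0.0008
org [ 128   61   81   25 1893] [167.8  73. ] z.14 [ 0.6142 -0.0603  0.14  ] z.064 [ 0.6326 -0.0269  0.064 ]
org [ 422  202   62   60 1897] [450.  228.9] z.14 [ 0.4203 -0.2661  0.14  ] z.064 [ 0.3802 -0.2948  0.064 ]
grn [358  50  31  33 779] [373.4  66. ] z.14 [ 0.5773 -0.2236  0.14  ] z.064 [ 0.5846 -0.2395  0.064 ]
jar 13.3
tin 12.9
dish 22.8
rouge 46.2
the job is handed in; nothing more can be done
None
```

The job is handed in, and by my checks the polisher's lever is at fast and the green button has been pressed fully and released. The hand-in gave no verdict.

- **Lever:** I pushed the bar with the shut fingertip from off, past slow, to fast. It snapped on ahead of the finger, and forces read at the end of each push were under 4 N. Before and after the button presses the bar measured at (0.614, -0.060), 110 mm from where it started, which is what fast should be.
- **Green button:** I pressed it twice. The second, slow press was only to confirm the stroke. Contact began at about z = 0.067 and it stopped at 0.061, so it went the full 6 mm, with about 16 N held at the stop. The cameras had put the button top at 0.064, about 3 mm lower than contact showed.
- **Finish:** The arm ended at z = 0.23 with no contact force. I judged the button to be out again from the picture after the first press and from contact starting at z = 0.067 on the second. I did not view the last picture.
- **Jar, tin, dish and bar:** My before-and-after image comparison was inconclusive, especially for the rouge and dish, probably because of the arm or its shadow in the view. In the wrist picture after the first press, the rouge and jar looked in place. The dish was out of frame and the tin only partly in view. The arm never went near any of the four, and I felt no unexpected contact.
- **Red button:** I never approached it.

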